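Put two brake pads away in the cubby, wear tabs to the back

TASK

Put the two brake pads away in the shallow parts cubby: slide its clear door fully open by the black grip, lay one pad flat in each of the two bays, friction block up, straight along the bay and with its wear tab towards the back of the cubby (the side away from the robot), and then slide the door fully shut. Set the pads down rather than dropping them, and leave the other things on the shelf where they are.

Things in the scene. Friction and masses are not known exactly. Their poses are not given: they have to be found in the camera images.
- cubby: Fixed grey steel tray, 176 mm (x, front to back) x 424 mm (y). Origin: centre of its underside; x to its back (away from the robot), y to the robot's left. Floor 6 mm thick, front and back walls 46 mm high, side walls 36. A fixed dark metal cover (top at 36 mm) closes the -y half; the +y half is two bays under the door, parted by a rib 6 mm above the floor.
- bay_inner (a point): Centre of the floor of the bay next to the fixed cover, 164 mm (cubby x) x 97 mm (y), floor surface 6 mm above the shelf; axes as the cubby's.
- bay_outer (a point): Centre of the floor of the other bay (+y side), same size, 102 mm from bay_inner; axes as the cubby's.
- door (a joint): Slide of the clear acrylic door (5 mm thick, 204 mm along cubby y, top 43 mm above the shelf), m: 0 shut, 0.215 fully open; grows as it slides to the cubby's -y, over the fixed cover. About 1.5 N of friction; stays where left; starts at 0 to 0.05. From 0.205 both bays are clear. Flat pads fit under it.
- door_grip (a point): Centre of the black grip bar that stands on the door: 70 mm along cubby x, 14 mm along y, 24 mm high (from 43 to 67 mm above the shelf; this point is at 55 mm). It moves with the door; shut, it stands at y = 157 mm of the cubby. Axes as the cubby's.
- pad1: One of two like brake pads, on its steel plate, friction block up, any yaw. Plate 104 (x) x 50 x 6 mm; on it a dark block 78 x 36 mm (x, y; grip across the 36), slotted across its middle, top at 22 mm. A steel wear tab 18 mm wide sticks out 22 mm at the +x end only, turned up to 20 mm high: ends at +74 and -52 mm. 0.3 to 0.52 kg. Origin: centre of the plate's underside; x towards the tab, z up.
- pad2: One of two like brake pads, on its steel plate, friction block up, any yaw. Plate 104 (x) x 50 x 6 mm; on it a dark block 78 x 36 mm (x, y; grip across the 36), slotted across its middle, top at 22 mm. A steel wear tab 18 mm wide sticks out 22 mm at the +x end only, turned up to 20 mm high: ends at +74 and -52 mm. 0.3 to 0.52 kg. Origin: centre of the plate's underside; x towards the tab, z up.
- pad1_tab (a point): Upturned end of pad1's wear tab, 72 mm along the pad's x from its origin, 10 mm above its underside.
- pad2_tab (a point): Upturned end of pad2's wear tab, 72 mm along the pad's x from its origin, 10 mm above its underside.
- jug: Closed blue washer jug, 110 x 160 mm, 247 mm high, white cap; bystander. Origin: centre of its underside.
- scraper: Grey plastic ice scraper, about 200 mm long along its x, 76 mm wide blade at +x, 20 mm high, lying between the pads; bystander. Origin on its underside.
- wiper: Black rubber-edged wiper arm, 420 mm long along its y, 20 mm high, behind the cubby; bystander. Origin: centre of its underside.
- funnel: Aluminium funnel standing mouth down, 110 mm across, 140 mm high; bystander. Origin: centre of its underside.
- mug: White ceramic mug, 80 mm across, 95 mm high; bystander. Origin: centre of its underside.
- tin: Flat metal tin, 80 mm across, 40 mm high; bystander. Origin: centre of its underside.
- wrench: Steel wrench, 180 mm long, lying flat; bystander. Origin on its underside.
Things that resemble listed ones, but are neither listed nor needed, are in the scene too. Leave any orange or yellow look-alike of the pad1 alone.

How it is judged:
On the way, in this order (a step that is already met when the one before it is completed fails the run):
1. the door is slid open (0.18 m or more) (value of joint door above 0.18 m), for 0.2 s.
2. with the door still open, one pad lies flat in each bay with its wear tab to the back, both released (((x of pad1 in the frame of bay_inner between -0.04 and 0.04 m and y of pad1 in the frame of bay_inner between -0.032 and 0.032 m and z of pad1 in the frame of bay_inner between -0.005 and 0.005 m and angle between each of pad1, pad2's own z axis and vertical below 0.08 rad and angle between the x axis of each of pad1, pad2 and the x axis of cubby, either way round below 0.21 rad and x of pad1_tab in the frame of bay_inner above 0.03 m and x of pad2 in the frame of bay_outer between -0.04 and 0.04 m and y of pad2 in the frame of bay_outer between -0.032 and 0.032 m and z of pad2 in the frame of bay_outer between -0.005 and 0.005 m and x of pad2_tab in the frame of bay_outer above 0.03 m) or (x of pad1 in the frame of bay_outer between -0.04 and 0.04 m and y of pad1 in the frame of bay_outer between -0.032 and 0.032 m and z of pad1 in the frame of bay_outer between -0.005 and 0.005 m and angle between each of pad1, pad2's own z axis and vertical below 0.08 rad and angle between the x axis of each of pad1, pad2 and the x axis of cubby, either way round below 0.21 rad and x of pad1_tab in the frame of bay_outer above 0.03 m and x of pad2 in the frame of bay_inner between -0.04 and 0.04 m and y of pad2 in the frame of bay_inner between -0.032 and 0.032 m and z of pad2 in the frame of bay_inner between -0.005 and 0.005 m and x of pad2_tab in the frame of bay_inner above 0.03 m)) and value of joint door above 0.15 m and linear speed of each of pad1, pad2 below 0.02 m/s and contact force between each of pad1, pad2 and the fingers below 0.1 N), for 0.2 s.
At the end, for the whole second after the job is handed in: One pad released and still in each bay: origin within 40 mm (front to back) and 32 mm (sideways) of the bay centre, underside within 5 mm of its floor, flat to 0.08 rad, straight to 0.21 rad, tab point over 30 mm behind the bay centre; door shut to within 8 mm (((x of pad1 in the frame of bay_inner between -0.04 and 0.04 m and y of pad1 in the frame of bay_inner between -0.032 and 0.032 m and z of pad1 in the frame of bay_inner between -0.005 and 0.005 m and angle between each of pad1, pad2's own z axis and vertical below 0.08 rad and angle between the x axis of each of pad1, pad2 and the x axis of cubby, either way round below 0.21 rad and x of pad1_tab in the frame of bay_inner above 0.03 m and x of pad2 in the frame of bay_outer between -0.04 and 0.04 m and y of pad2 in the frame of bay_outer between -0.032 and 0.032 m and z of pad2 in the frame of bay_outer between -0.005 and 0.005 m and x of pad2_tab in the frame of bay_outer above 0.03 m) or (x of pad1 in the frame of bay_outer between -0.04 and 0.04 m and y of pad1 in the frame of bay_outer between -0.032 and 0.032 m and z of pad1 in the frame of bay_outer between -0.005 and 0.005 m and angle between each of pad1, pad2's own z axis and vertical below 0.08 rad and angle between the x axis of each of pad1, pad2 and the x axis of cubby, either way round below 0.21 rad and x of pad1_tab in the frame of bay_outer above 0.03 m and x of pad2 in the frame of bay_inner between -0.04 and 0.04 m and y of pad2 in the frame of bay_inner between -0.032 and 0.032 m and z of pad2 in the frame of bay_inner between -0.005 and 0.005 m and x of pad2_tab in the frame of bay_inner above 0.03 m)) and value of joint door below 0.008 m and linear speed of each of pad1, pad2 below 0.02 m/s and contact force between each of pad1, pad2 and the fingers below 0.1 N); the robot touches nothing.
It fails at once if a pad is dropped (falls out of the fingers faster than 0.7 m/s, about 25 mm) ((linear speed of pad1 above 0.7 m/s and contact force between pad1 and the fingers below 0.05 N) or (linear speed of pad2 above 0.7 m/s and contact force between pad2 and the fingers below 0.05 N)).
It fails at once if another thing on the shelf is moved more than 30 mm (distance of any of jug, scraper, wiper, funnel, mug, tin, wrench from where it was at the start of the episode above 0.03 m).
It fails at once if the jug, funnel or mug is tipped (angle between any of jug, funnel, mug's own z axis and vertical above 0.4 rad).
It also fails if it takes over 72 s, if anything falls off the work surface, if the arm or the gripper's body presses on something with over 40 N, if the wrist force passes 120 N, or if a joint passes its speed limit or range.

ROBOT

A 6-joint arm with a two-finger parallel gripper is mounted at the origin on the work surface. World frame = base frame: x ahead of the robot, y to its left, z up, the work surface at z = 0. Lengths are in m, angles in rad, forces in N, time in s.
With the tool pointing down it reaches from about 0.325 to 0.9 m from the base axis. Payload 6.1 kg.
Tool frame: the origin (TCP) lies on the mounting face of the last link; the fingertips stand 182 mm ahead of it and the grasp point (between the pads) lies 164 mm ahead of it; z points along the fingers, y is the line along which they close (so a half turn about z gives the same grasp; the last joint's range is limited). The gripper opens to 87 mm and grips with 3 to 60 N. Pads are 19 mm wide; open, the fingers measure 117 mm over their backs; the gripper's body (75 mm by 190 mm) begins 51 mm behind the grasp point.
Start: joints at [1.149, 0.22, 1.526, -0, 1.395, -0.126], TCP at [0.182, 0.598, 0.405] pointing down, gripper open.
Joint ranges: [-2.98, 2.98], [-0.91, 2.08], [0.09, 2.57], [-1.24, 4.39], [0.2, 2.65], [-2.68, 2.68]. Speed limits (rad/s): [2.57, 2.57, 3.01, 3.14, 3.14, 3.14].

INTERFACE

Orientations are given as a unit quaternion [x, y, z, w].
In Python, from workcell import arm, capture, job gives the robot as it stands.
- The arm moves only by the tool send_rows, never from a script. Its arguments are lists of equal length, an entry for each row: "delta_pos": the shift along the tool's x, y, z as a fraction of full scale, a list of three; "delta_rot": the turn, a rotation vector about the tool's x, y, z as a fraction of full scale, a list of three. A call has 1 to 12 rows; each row is the pose to reach, as a shift and turn from the pose commanded when the call began, along the tool's axes at that moment; what a row does not reach only later rows make up. Full scale, the value 1, is 0.6 m for a shift and 45 degrees for a turn. A row lasts 1/8 s, in which the tool goes at most 62.5 mm and 10.7 degrees, less where a joint would pass 70% of its speed; a pose out of reach is approached as far as the arm can. A call with a number of a shift or a turn outside -1 to 1 is refused whole. A call with a gripper value outside its range is refused whole. "jaw" is the closure, from -1 (fully open) to 1 (shut), set as the call begins (left out, the last holds). The fingers move at their own pace and stop on an object; the grip force is fixed at half the most. Time passes only in rows, so rows that repeat a pose let the fingers close. It gives the time, the measured TCP pose, the force, the opening and the grip force at its end, in the units of the state.
- arm.get_obs(): the state, without advancing time (a new reading comes with each control period).
- capture(name): name is "side" or "top" or "wrist"; returns a dict with "color" (384x512x3 uint8, blue, green, red), "z_map" (384x512 float32, m along the optical axis (not along the pixel's ray), 0 where there is no reading), "fx", "fy", "cx", "cy" (pixels), "world_from_camera" (4x4, takes a point from camera to world coordinates). Camera axes: x right, y up, looking along -z (the intrinsics and any distortion apply to the point x, -y, -z); pixel columns grow to the right and rows downward; lengths in m; the calibration is good to about 2 mm. A picture is of the moment at which its call begins.
- job.job_done(): hands the job in; it is judged then, once.
The state is a dict: "time": time; "q": joint angles; "joint_vel": joint speeds; "tau": joint torques, N m; "tcp_pos": TCP position; "orientation": TCP orientation; "force": force on the tool from outside, world axes, zero at the start; "ft_torque": the same for the moment, N m; "finger_gap": opening from 0.0 (shut) to 1.0 (fully open); "grasp_force": force on a finger pad.
Only numpy, scipy, OpenCV 4.12 (cv2) and the standard library are available. Lean on these libraries where they do the work, as an engineer would, in place of code of your own. Each camera call takes 0.05 s, during which the arm holds its last target. There are 200 camera calls.

## Working session

There is one attempt and no reset: what is moved stays moved. The work goes in short steps, Python scripts to look and compute and a tool call to move; the robot and the scene stay as the last step left them, time stands still between calls to the robot, and variables do not carry over. Pictures are saved under pics/ and viewed, at most 10 in all, crops included, and the job is handed in when it is done.

Besides the shell and the picture viewer there is one more tool, called after "Call:" as name(argument=value, ...), one argument or row to a line, values as JSON. send_rows: Moves the arm, as the interface text tells. Its arguments: {"type":"object","properties":{"delta_pos":{"type":"array"},"delta_rot":{"type":"array"},"jaw":{"type":"number"}},"required":["delta_pos","delta_rot"]}

```bash
mkdir -p pics; ls
cat > h.py <<'E'
import numpy as np, cv2
from workcell import arm, capture, job
def cloud(c):
    z=c["z_map"]; v,u=np.mgrid[:z.shape[0],:z.shape[1]]
    p=np.stack([(u-c["cx"])/c["fx"]*z,-(v-c["cy"])/c["fy"]*z,-z,np.ones_like(z)],-1)
    w=p@np.array(c["world_from_camera"]).T
    w=w[...,:3]; w[z==0]=np.nan
    return w
E
python3 - <<'E'
from h import *
o=arm.get_obs(); print({k:np.round(v,3) for k,v in o.items()})
for n in ["top","side"]:
    c=capture(n); np.savez(n+".npz",**c); cv2.imwrite(f"pics/{n}0.png",cv2.resize(c["color"],(800,600)))
    print(n,[k for k in c],np.round(c["world_from_camera"],3),c["fx"])
E
```

```text
pics
{'time': np.float64(0.0), 'q': array([ 1.149,  0.221,  1.528, -0.   ,  1.395, -0.126]), 'joint_vel': array([-0.   , -0.001, -0.   , -0.   ,  0.   ,  0.   ]), 'tau': array([-1.0000e-03, -4.9463e+01, -3.8737e+01,  7.0000e-02,  5.7000e-02,
       -0.0000e+00]), 'tcp_pos': array([0.182, 0.598, 0.404]), 'orientation': array([ 0.147,  0.989, -0.001, -0.   ]), 'force': array([ 0.07 , -0.394,  0.305]), 'ft_torque': array([-0.066, -0.003,  0.012]), 'grasp_force': np.float64(0.0), 'finger_gap': np.float64(0.998)}
top ['color', 'z_map', 'fx', 'fy', 'cx', 'cy', 'world_from_camera'] [[-0.015  0.989 -0.145  0.334]
 [-1.    -0.012  0.019 -0.008]
 [ 0.017  0.145  0.989  1.488]
 [ 0.     0.     0.     1.   ]] 371.5345764499813
side ['color', 'z_map', 'fx', 'fy', 'cx', 'cy', 'world_from_camera'] [[ 0.799  0.465 -0.382 -0.003]
 [-0.601  0.622 -0.502 -0.738]
 [ 0.004  0.631  0.776  1.172]
 [ 0.     0.     0.     1.   ]] 407.183991656125
```

View pics/top0.png

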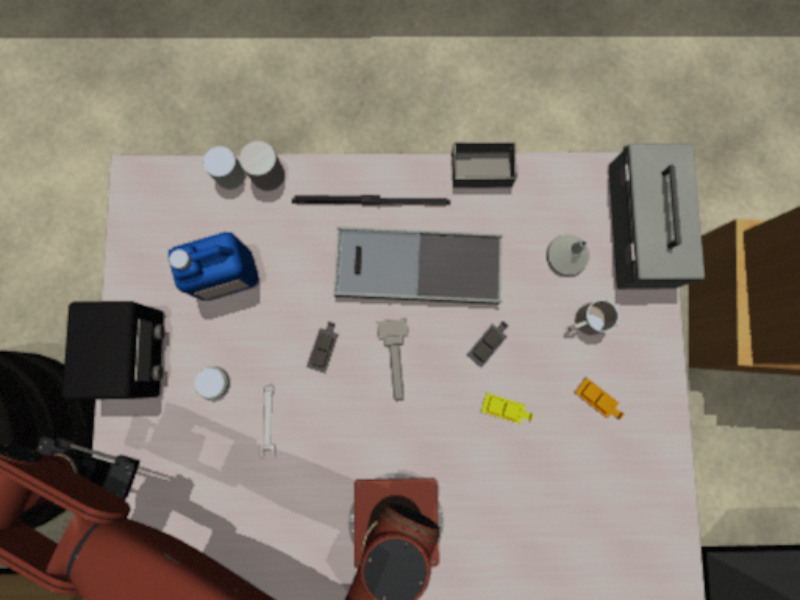

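View pics/side0.png

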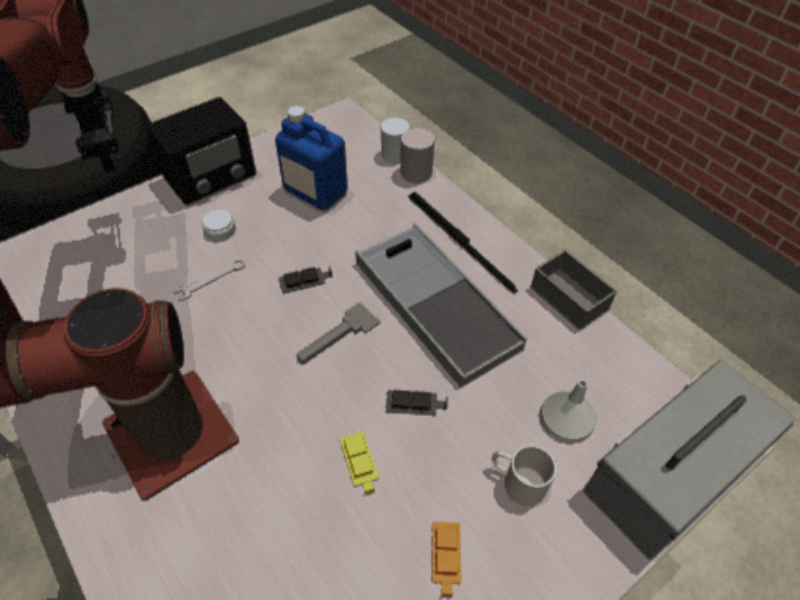

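The top view shows the dark pads at (322,347) and (488,343), the scraper between them at (393,355), the cubby spanning (335–502, 228–303) and the black grip at (358,260). The yellow (507,408) and orange (598,398) pieces are look-alikes, so I'll leave them. The dark pair have steel tabs that point up and to the right, and they fit the description.

```bash
cat > m.py <<'E'
from h import *
def rect(P):
    r=cv2.minAreaRect((P[:,:2]*1000).astype(np.float32)); return np.round(r[0],1),np.round(r[1],1),round(r[2],1)
W={}
for n in ["top","side"]:
    c=dict(np.load(n+".npz")); w=cloud(c); col=c["color"].astype(int); W[n]=w
    if n=="top": s=lambda x,y:w[int(y*.64),int(x*.64)]; print([np.round(s(*p),3) for p in [(322,347),(488,343),(358,260),(420,360)]])
    g=col.max(-1)
    for name,(x,y) in {"A":(322,347),"B":(488,343)}.items():
        p0=W["top"][int(y*.64),int(x*.64)]
        d=np.hypot(w[...,0]-p0[0],w[...,1]-p0[1])<.09
        for lab,m in {"block":d&(w[...,2]>.013)&(w[...,2]<.05),"all":d&(w[...,2]>.003)&(w[...,2]<.05),"dark":d&(g<75)}.items():
            P=w[m]; P=P[~np.isnan(P[:,0])]
            if len(P)<5: continue
            u,S,vt=np.linalg.svd(P[:,:2]-P[:,:2].mean(0),full_matrices=False)
            print(n,name,lab,len(P),P.mean(0).round(4),"ztop",np.percentile(P[:,2],[50,90]).round(4),"pca",np.degrees(np.arctan2(vt[0,1],vt[0,0])).round(1),rect(P))
    # cubby
    m=(w[...,0]>.45)&(w[...,0]<.85)&(w[...,1]>-.35)&(w[...,1]<.3)
    r=m&(w[...,2]>.028)&(w[...,2]<.052)
    k,lab,st,ce=cv2.connectedComponentsWithStats(r.astype(np.uint8))
    i=1+st[1:,4].argmax(); print(n,"cubby",st[i],rect(w[lab==i]), np.percentile(w[lab==i][:,2],[5,50,95]).round(4))
    gm=m&(g<60)&(w[...,2]>.055)&(w[...,2]<.085)
    k,lab,st,ce=cv2.connectedComponentsWithStats(gm.astype(np.uint8))
    i=1+st[1:,4].argmax(); P=w[lab==i];print(n,"grip",st[i],P.mean(0).round(4),rect(P),np.percentile(P[:,2],[5,50,95]).round(4))
E
python3 m.py
python3 - <<'E'
import cv2,numpy as np
c=np.load("top.npz")["color"]
cv2.imwrite("pics/crop.png",cv2.resize(c[130:280,190:350],(800,750))[:600])
E
```

```text
[array([0.427, 0.182, 0.024]), array([ 0.433, -0.236,  0.022]), array([0.64 , 0.088, 0.071]), array([ 0.394, -0.062, -0.004])]
top A block 181 [0.4212 0.1821 0.0207] ztop [0.0207 0.0248] pca 161.1 (array([430.1, 172.1]), array([ 49.4, 120.4]), 65.5)
top A all 503 [0.4255 0.1827 0.0111] ztop [0.0073 0.0226] pca 168.8 (array([427.4, 179.9]), array([176.2, 161.5]), 15.4)
top A dark 208 [0.42   0.1829 0.0176] ztop [0.0197 0.0243] pca 161.9 (array([433.8, 179.6]), array([ 43. , 115.1]), 73.2)
top B block 185 [ 0.4279 -0.2387  0.0207] ztop [0.0207 0.025 ] pca 138.9 (array([ 437.7, -250. ]), array([ 40.2, 113.3]), 46.9)
top B all 484 [ 0.4286 -0.2375  0.0113] ztop [0.0069 0.0229] pca 140.3 (array([ 431.7, -239.8]), array([164.7, 174.9]), 67.2)
top B dark 201 [ 0.4274 -0.2355  0.0173] ztop [0.0191 0.0245] pca 140.2 (array([ 438.8, -244.7]), array([ 38.9, 114.8]), 49.2)
top cubby [ 214  145  108   49 4583] (array([632.4, -64.9]), array([424.6, 178.3]), 86.7) [0.0313 0.0391 0.0469]
top grip [227 158   4  17  49] [0.6419 0.0886 0.065 ] (array([641.2,  88.8]), array([11. , 65.4]), 86.3) [0.0592 
[... 310 characters left out ...]
61 0.0226] pca 161.2 (array([432.4, 174.7]), array([ 51. , 121.5]), 69.0)
side B block 259 [ 0.4307 -0.2456  0.0204] ztop [0.0203 0.0238] pca -41.4 (array([ 441. , -253.5]), array([ 37.2, 112.8]), 48.4)
side B all 537 [ 0.4284 -0.245   0.0127] ztop [0.011  0.0225] pca 138.8 (array([ 438. , -232.2]), array([163.2, 166.4]), 12.0)
side B dark 393 [ 0.4259 -0.2465  0.015 ] ztop [0.0181 0.0231] pca -40.9 (array([ 436.3, -248.8]), array([ 49.7, 121.5]), 49.1)
side cubby [ 227  143  110  101 4716] (array([635.4, -68.2]), array([429.6, 181.5]), 86.8) [0.0313 0.038  0.0457]
side grip [247 153  17  11  70] [0.6429 0.0806 0.0632] (array([642.5,  81.6]), array([15.5, 67.7]), 87.1) [0.0572 0.0638 0.068 ]
```

View pics/crop.png

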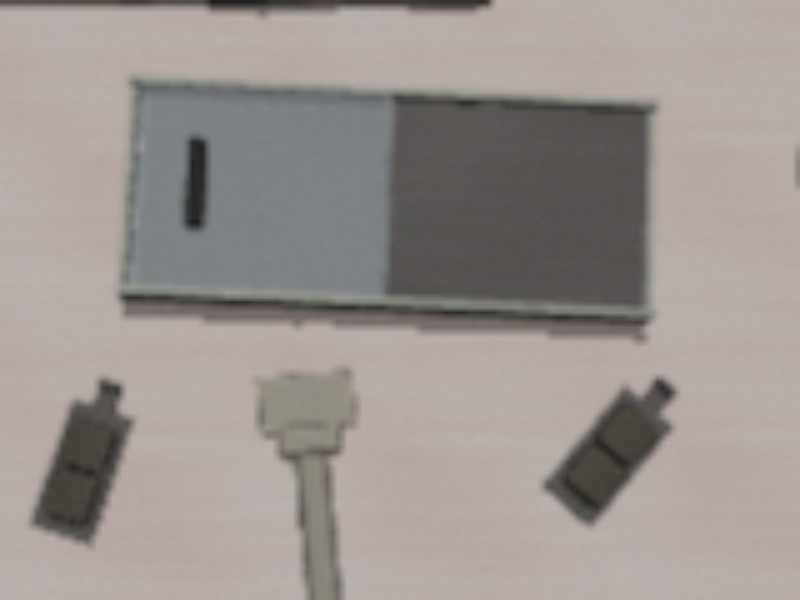

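In the enlarged crop the left pad is at (83,465) and the right pad at (605,455). Both are dark with steel tabs at the upper right, so these are the real pads. I'll move above the grip for a close look.

Call:
send_rows(
  delta_pos=[
    [-0.236,-0.273,0],
    [-0.236,-0.273,0],
    [-0.236,-0.273,0],
    [-0.236,-0.273,0],
    [-0.98,-0.595,0],
    [-0.98,-0.595,0],
    [-0.98,-0.595,0],
    [-0.98,-0.595,0],
    [-0.98,-0.595,0],
    [-0.98,-0.595,0],
    [-0.98,-0.595,0],
    [-0.98,-0.595,0],
  ],
  delta_rot=[
    [0,0,0],
    [0,0,0],
    [0,0,0],
    [0,0,0],
    [0,0,-0.304],
    [0,0,-0.304],
    [0,0,-0.304],
    [0,0,-0.304],
    [0,0,-0.304],
    [0,0,-0.304],
    [0,0,-0.304],
    [0,0,-0.304],
  ],
  jaw=-1,
)

```text
time: 1.6
tcp_pos: [0.6419, 0.0832, 0.4041]
orientation: [0.029, 1.0, 0.0, -0.0]
force: [0.9, 0.3, 0.9]
finger_gap: 1.004
grasp_force: 0.0
```

```bash
cat >> h.py <<'E'
from scipy.spatial.transform import Rotation as R
def delta(x,y,z,yaw):
    "TCP target, yaw = world angle (deg) of tool y, tool down -> fractions"
    o=arm.get_obs(); r=R.from_quat(o["orientation"]); a=np.radians(yaw)
    t=R.from_matrix(np.array([[-np.sin(a),np.cos(a),0],[np.cos(a),np.sin(a),0],[0,0,-1]]).T) if 0 else R.from_matrix(np.column_stack([[-np.sin(a),np.cos(a),0],[np.cos(a),np.sin(a),0],[0,0,-1]]))
    print("pos",np.round(r.inv().apply(np.array([x,y,z])-o["tcp_pos"])/.6,3),"rot",np.round((r.inv()*t).as_rotvec()/np.radians(45),3))
E
python3 - <<'E'
from h import *
for n in ["wrist","top"]:
    c=capture(n); np.savez(n+"1.npz",**c); cv2.imwrite(f"pics/{n}1.png",c["color"])
    print(np.round(c["world_from_camera"],3),c["fx"])
E
```

```text
[[ 0.057 -0.967 -0.249  0.573]
 [ 0.998  0.056  0.014  0.087]
 [ 0.    -0.25   0.968  0.383]
 [ 0.     0.     0.     1.   ]] 267.34724795209854
[[-0.015  0.989 -0.145  0.334]
 [-1.    -0.012  0.019 -0.008]
 [ 0.017  0.145  0.989  1.488]
 [ 0.     0.     0.     1.   ]] 371.5345764499813
```

View pics/wrist1.png

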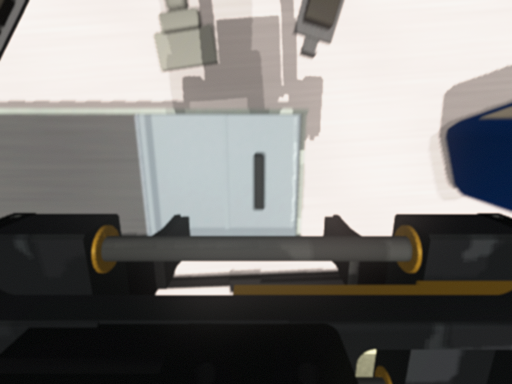

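The wrist view shows the grip at (259,181), the cubby's front wall along row 112, its outer side wall at column 300 and the seam with the cover near column 140. Pad A is at (320,15).

Run:
```python
from h import *
c=dict(np.load("wrist1.npz")); w=cloud(c); g=c["color"].max(-1)
m=np.zeros(g.shape,bool); m[140:222,245:275]=1; m&=g<90
P=w[m]; P=P[~np.isnan(P[:,0])]
print("grip",len(P),P.mean(0).round(4),np.percentile(P[:,2],[5,50,95]).round(4))
T=P[P[:,2]>.06]; r=cv2.minAreaRect((T[:,:2]*1000).astype(np.float32)); print("top face",r)
# pixel-ray check at z=.067: 
def ray(u,v,z):
    M=c["world_from_camera"]; d=M[:3,:3]@np.array([(u-c["cx"])/c["fx"],-(v-c["cy"])/c["fy"],-1]); s=(z-M[2,3])/d[2]; return (M[:3,3]+s*d).round(4)
ys,xs=np.nonzero(m); print(xs.min(),xs.max(),ys.min(),ys.max(),ray(xs.mean(),ys.mean(),.067))
# rails heights
h=(w[...,2]>.030)&(w[...,2]<.055); h[236:]=0
k,lab,st,ce=cv2.connectedComponentsWithStats(h.astype(np.uint8)); i=1+st[1:,4].argmax(); print(st[i])
Q=w[lab==i]
for y in np.arange(-.15,.13,.04):
    s=Q[abs(Q[:,1]-y)<.008]; print("front x",round(y,2),np.percentile(s[:,0],[.5]).round(4), np.median(s[:,2]).round(4))
for x in np.arange(.56,.66,.03):
    s=Q[abs(Q[:,0]-x)<.006]; print("left y",x.round(2),np.percentile(s[:,1],[99.5]).round(4))
delta(.642,.085,.29,86.8)
```

```text
grip 423 [0.6421 0.0861 0.066 ] [0.0646 0.0661 0.0673]
top face ((642.5813598632812, 86.17427825927734), (8.718331336975098, 66.13909149169922), 86.70018768310547)
255 262 154 207 [0.6416 0.0861 0.067 ]
[    0   107   310   129 35437]
front x -0.15 [0.5416] 0.0353
front x -0.11 [0.5441] 0.0352
front x -0.07 [0.5464] 0.0356
front x -0.03 [0.5487] 0.0423
front x 0.01 [0.5511] 0.0423
front x 0.05 [0.5533] 0.0423
front x 0.09 [0.5553] 0.0424
front x 0.13 [0.559] 0.0424
left y 0.56 [0.1492]
left y 0.59 [0.1485]
left y 0.62 [0.147]
left y 0.65 [0.1452]
pos [0.003 0.008 0.188] rot [-0.002 -0.001 -0.008]
```

Run:
```python
from h import *
o=arm.get_obs(); print(o["tcp_pos"],o["orientation"],o["time"])
delta(.642,.086,.231,86.7)
```

```text
[0.64339359 0.08056471 0.40292192] [ 3.09680771e-02  9.99519949e-01 -8.50236167e-04 -3.56338794e-04] 1.7
pos [0.003 0.009 0.287] rot [-0.002 -0.001 -0.006]
```

Call:
send_rows(
  delta_pos=[
    [0.002,0.005,0.1],
    [0.002,0.005,0.2],
    [0.002,0.005,0.25],
    [0.002,0.005,0.28],
    [0.002,0.005,0.287],
    [0.002,0.005,0.287],
    [0.002,0.005,0.287],
  ],
  delta_rot=[
    [0,0,0],
    [0,0,0],
    [0,0,0],
    [0,0,0],
    [0,0,0],
    [0,0,0],
    [0,0,0],
  ],
)

```text
time: 2.58
tcp_pos: [0.6404, 0.0881, 0.2345]
orientation: [0.028, 1.0, 0.0, 0.002]
force: [0.7, -0.0, -0.4]
finger_gap: 0.997
grasp_force: 0.0
```

Call:
send_rows(
  delta_pos=[
    [0,0,0],
    [0,0,0],
    [0,0,0],
    [0,0,0],
    [0,0,0],
    [0,0,0],
    [0,0,0],
    [0,0,0],
  ],
  delta_rot=[
    [0,0,0],
    [0,0,0],
    [0,0,0],
    [0,0,0],
    [0,0,0],
    [0,0,0],
    [0,0,0],
    [0,0,0],
  ],
  jaw=1,
)

```text
time: 3.58
tcp_pos: [0.6395, 0.088, 0.2325]
orientation: [0.029, 1.0, 0.0, -0.0]
force: [0.2, 0.1, 0.4]
finger_gap: 0.175
grasp_force: 0.0
```

Call:
send_rows(
  delta_pos=[
    [0,0,0],
    [0,0,0],
    [0,0,0],
  ],
  delta_rot=[
    [0,0,0],
    [0,0,0],
    [0,0,0],
  ],
)

```text
time: 3.95
tcp_pos: [0.6396, 0.088, 0.2325]
orientation: [0.029, 1.0, 0.0, -0.0]
force: [0.3, 0.1, -0.7]
finger_gap: 0.162
grasp_force: 30.0
```

Call:
send_rows(
  delta_pos=[
    [0,-0.03,0],
    [0,-0.08,0],
    [0,-0.13,0],
    [0,-0.18,0],
    [0,-0.23,0],
    [0,-0.28,0],
    [0,-0.32,0],
    [0,-0.347,0],
    [0,-0.347,0],
    [0,-0.347,0],
  ],
  delta_rot=[
    [0,0,0],
    [0,0,0],
    [0,0,0],
    [0,0,0],
    [0,0,0],
    [0,0,0],
    [0,0,0],
    [0,0,0],
    [0,0,0],
    [0,0,0],
  ],
)

```text
time: 5.2
tcp_pos: [0.6275, -0.1199, 0.2325]
orientation: [0.028, 1.0, -0.0, -0.0]
force: [-2.3, -1.4, 1.5]
finger_gap: 0.15
grasp_force: 30.0
```

Call:
send_rows(
  delta_pos=[
    [0,0,0],
    [0,0,0],
    [0,0,0],
    [0,0,-0.05],
    [0,0,-0.12],
    [0,0,-0.2],
    [0,0,-0.28],
    [0,0,-0.28],
  ],
  delta_rot=[
    [0,0,0],
    [0,0,0],
    [0,0,0],
    [0,0,0],
    [0,0,0],
    [0,0,0],
    [0,0,0],
    [0,0,0],
  ],
  jaw=-1,
)

```text
time: 6.2
tcp_pos: [0.629, -0.12, 0.4067]
orientation: [0.028, 1.0, -0.001, 0.005]
force: [-0.1, -0.7, -0.2]
finger_gap: 0.959
grasp_force: 0.0
```

Run:
```python
from h import *
delta(.53,-.24,.40,86.7)
```

```text
pos [ 0.154 -0.209  0.01 ] rot [-0.003  0.013  0.001]
```

Call:
send_rows(
  delta_pos=[
    [0.154,-0.209,0],
    [0.154,-0.209,0],
    [0.154,-0.209,0],
    [0.154,-0.209,0],
    [0.154,-0.209,0],
  ],
  delta_rot=[
    [0,0,0],
    [0,0,0],
    [0,0,0],
    [0,0,0],
    [0,0,0],
  ],
)

```text
time: 6.82
tcp_pos: [0.5285, -0.2393, 0.3998]
orientation: [0.029, 1.0, 0.0, -0.0]
force: [0.4, 0.5, -0.1]
finger_gap: 1.0
grasp_force: 0.0
```

```bash
cat > pad.py <<'E'
from h import *
import sys
tag,px,py=sys.argv[1],float(sys.argv[2]),float(sys.argv[3])
c=capture("wrist"); np.savez(tag+".npz",**c); cv2.imwrite(f"pics/{tag}.png",c["color"])
w=cloud(c); g=c["color"].max(-1)
d=np.hypot(w[...,0]-px,w[...,1]-py)<.1
b=d&(w[...,2]>.017)&(w[...,2]<.03)
k,lab,st,ce=cv2.connectedComponentsWithStats(b.astype(np.uint8))
P=w[b]
print("z top",np.percentile(P[:,2],[10,50,90]).round(4),len(P),[tuple(s) for s in st[1:] if s[4]>40])
for nm,m in {"block":b,"all":d&(w[...,2]>.0035)&(w[...,2]<.03)}.items():
    m=cv2.morphologyEx(m.astype(np.uint8),cv2.MORPH_OPEN if nm=="block" else cv2.MORPH_CLOSE,np.ones((3,3)))
    cn=max(cv2.findContours(m,cv2.RETR_EXTERNAL,cv2.CHAIN_APPROX_NONE)[0],key=cv2.contourArea)
    mm=cv2.drawContours(np.zeros_like(m),[cn],-1,1,-1)>0 if nm=="all" else m>0
    Q=w[mm]; Q=Q[~np.isnan(Q[:,0])]
    r=cv2.minAreaRect((Q[:,:2]*1000).astype(np.float32)); u,S,vt=np.linalg.svd(Q[:,:2]-Q[:,:2].mean(0),full_matrices=False)
    print(nm,Q.mean(0).round(4),np.round(np.degrees(np.arctan2(vt[0,1],vt[0,0])),1),np.round(r[0],1),np.round(r[1],1),round(r[2],1))
print(arm.get_obs()["tcp_pos"].round(4))
E
python3 pad.py padB .429 -.241
```

```text
z top [0.0199 0.0212 0.0222] 1775 [(np.int32(244), np.int32(62), np.int32(39), np.int32(43), np.int32(896)), (np.int32(225), np.int32(90), np.int32(38), np.int32(40), np.int32(834)), (np.int32(214), np.int32(137), np.int32(13), np.int32(11), np.int32(45))]
block [ 0.4289 -0.2377  0.0211] -41.4 [ 441.4 -248.6] [ 36.  112.9] 48.8
all [ 0.431  -0.2391  0.0137] -41.1 [ 436.4 -244.2] [ 50.  126.4] 49.0
[ 0.5288 -0.239   0.4   ]
```

View pics/padB.png

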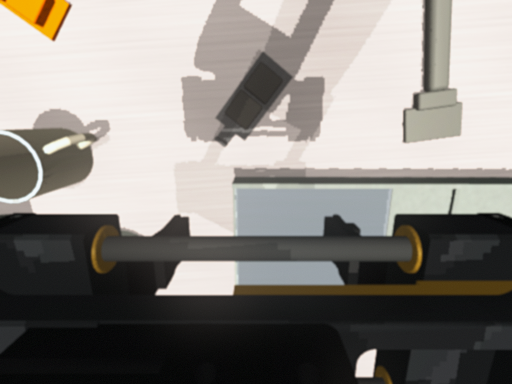

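Pad B is at (255,93) with its tab at (223,139), pointing to the cubby. The block top is at 21 mm, which agrees with the text. I'll go above it.

Run:
```python
from h import *
delta(.428,-.237,.28,48.8);delta(.428,-.237,.192,48.8)
```

```text
pos [ 0.168 -0.006  0.2  ] rot [ 0.001 -0.001  0.844]
pos [ 0.168 -0.006  0.347] rot [ 0.001 -0.001  0.844]
```

Call:
send_rows(
  delta_pos=[
    [0.168,-0.006,0],
    [0.168,-0.006,0.05],
    [0.168,-0.006,0.15],
    [0.168,-0.006,0.2],
    [0.168,-0.006,0.24],
    [0.168,-0.006,0.28],
    [0.168,-0.006,0.32],
    [0.168,-0.006,0.347],
    [0.168,-0.006,0.347],
    [0.168,-0.006,0.347],
  ],
  delta_rot=[
    [0,0,0.844],
    [0,0,0.844],
    [0,0,0.844],
    [0,0,0.844],
    [0,0,0.844],
    [0,0,0.844],
    [0,0,0.844],
    [0,0,0.844],
    [0,0,0.844],
    [0,0,0.844],
  ],
)

```text
time: 8.12
tcp_pos: [0.4281, -0.2377, 0.1931]
orientation: [0.352, 0.936, -0.0, 0.001]
force: [-0.3, -0.1, 0.4]
finger_gap: 1.0
grasp_force: 0.0
```

Call:
send_rows(
  delta_pos=[
    [0,0,0],
    [0,0,0],
    [0,0,0],
    [0,0,0],
    [0,0,0],
    [0,0,0],
    [0,0,0],
    [0,0,0],
  ],
  delta_rot=[
    [0,0,0],
    [0,0,0],
    [0,0,0],
    [0,0,0],
    [0,0,0],
    [0,0,0],
    [0,0,0],
    [0,0,0],
  ],
  jaw=1,
)

```text
time: 9.12
tcp_pos: [0.4275, -0.2376, 0.1923]
orientation: [0.352, 0.936, 0.0, 0.0]
force: [-0.2, 0.1, -0.3]
finger_gap: 0.408
grasp_force: 30.0
```

Call:
send_rows(
  delta_pos=[
    [0,0,-0.02],
    [0,0,-0.06],
    [0,0,-0.12],
    [0,0,-0.18],
    [0,0,-0.18],
  ],
  delta_rot=[
    [0,0,0],
    [0,0,0],
    [0,0,0],
    [0,0,0],
    [0,0,0],
  ],
)

```text
time: 9.75
tcp_pos: [0.4284, -0.2384, 0.3037]
orientation: [0.352, 0.936, -0.001, 0.003]
force: [0.6, -0.1, -4.5]
finger_gap: 0.411
grasp_force: 30.0
```

Run:
```python
from h import *
delta(.627,-.0105,.30,86.7)
```

```text
pos [0.002 0.504 0.006] rot [-0.003  0.008 -0.843]
```

Call:
send_rows(
  delta_pos=[
    [0.001,0.06,0],
    [0.002,0.14,0],
    [0.002,0.22,0],
    [0.002,0.3,0],
    [0.002,0.38,0],
    [0.002,0.45,0],
    [0.002,0.49,0],
    [0.002,0.504,0],
    [0.002,0.504,0],
    [0.002,0.504,0],
  ],
  delta_rot=[
    [0,0,-0.1],
    [0,0,-0.25],
    [0,0,-0.4],
    [0,0,-0.55],
    [0,0,-0.7],
    [0,0,-0.8],
    [0,0,-0.843],
    [0,0,-0.843],
    [0,0,-0.843],
    [0,0,-0.843],
  ],
)

```text
time: 11.0
tcp_pos: [0.6252, -0.0103, 0.2997]
orientation: [0.03, 1.0, -0.0, -0.001]
force: [-0.3, 0.2, -4.2]
finger_gap: 0.411
grasp_force: 30.0
```

Run:
```python
from h import *
c=capture("wrist"); cv2.imwrite("pics/w3.png",c["color"]); s=capture("side"); cv2.imwrite("pics/s3.png",s["color"])
w=cloud(c); m=(w[...,2]>.03)&(w[...,2]<.1)
# door +y edge / bay floor profile along cubby y, in the front part x~.58
for y in np.arange(-.07,.16,.01):
    q=w[(abs(w[...,1]-y)<.004)&(abs(w[...,0]-.575)<.01)]; print(round(y,2),len(q),np.median(q[:,2]).round(4) if len(q) else '')
delta(.627,-.0105,.2,86.7)
```

```text
-0.07 215 0.0423
-0.06 403 0.0359
-0.05 767 0.2006
-0.04 497 0.1992
-0.03 363 0.1121
-0.02 400 0.1123
-0.01 397 0.1121
0.0 390 0.112
0.01 384 0.112
0.02 205 0.0055
0.03 160 0.0052
0.04 184 0.0057
0.05 134 0.0056
0.06 161 0.0053
0.07 163 0.0054
0.08 162 0.0054
0.09 157 0.0053
0.1 166 0.0053
0.11 158 0.0054
0.12 161 0.0054
0.13 162 0.0053
0.14 156 0.0053
0.15 188 0.035
pos [-0.003 -0.     0.167] rot [-0.    -0.001 -0.002]
```

View pics/w3.png

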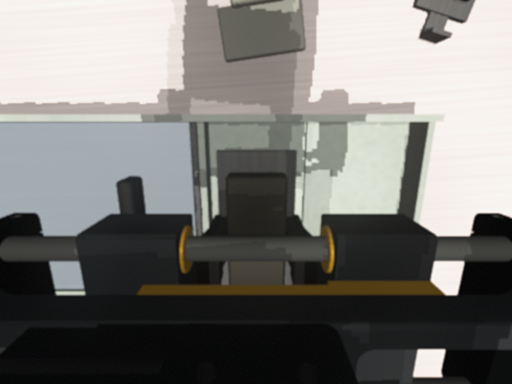

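The rear half of the held pad at (255,180) is over the inner bay, between the door edge at column 195 and the rib at column 304. I'll lower it.

Call:
send_rows(
  delta_pos=[
    [0,0,0.03],
    [0,0,0.07],
    [0,0,0.11],
    [0,0,0.14],
    [0,0,0.155],
    [0,0,0.163],
    [0,0,0.169],
    [0,0,0.169],
    [0,0,0.169],
  ],
  delta_rot=[
    [0,0,0],
    [0,0,0],
    [0,0,0],
    [0,0,0],
    [0,0,0],
    [0,0,0],
    [0,0,0],
    [0,0,0],
    [0,0,0],
  ],
)

```text
time: 12.22
tcp_pos: [0.6262, -0.0095, 0.1996]
orientation: [0.029, 1.0, -0.0, 0.001]
force: [-0.2, 0.5, -3.6]
finger_gap: 0.411
grasp_force: 30.0
```

Call:
send_rows(
  delta_pos=[
    [0,0,0.0015],
    [0,0,0.003],
    [0,0,0.003],
  ],
  delta_rot=[
    [0,0,0],
    [0,0,0],
    [0,0,0],
  ],
)

```text
time: 12.6
tcp_pos: [0.6262, -0.0095, 0.1983]
orientation: [0.029, 1.0, -0.0, 0.0]
force: [-3.4, -0.4, 4.8]
finger_gap: 0.408
grasp_force: 30.0
```

On the floor. Release, then rise.

Call:
send_rows(
  delta_pos=[
    [0,0,0],
    [0,0,0],
    [0,0,0],
    [0,0,-0.01],
    [0,0,-0.05],
    [0,0,-0.12],
    [0,0,-0.2],
    [0,0,-0.28],
    [0,0,-0.34],
    [0,0,-0.34],
  ],
  delta_rot=[
    [0,0,0],
    [0,0,0],
    [0,0,0],
    [0,0,0],
    [0,0,0],
    [0,0,0],
    [0,0,0],
    [0,0,0],
    [0,0,0],
    [0,0,0],
  ],
  jaw=-0.15,
)

```text
time: 13.85
tcp_pos: [0.6269, -0.0096, 0.4062]
orientation: [0.029, 1.0, -0.0, 0.004]
force: [0.8, 0.1, 0.0]
finger_gap: 0.579
grasp_force: 0.0
```

Run:
```python
from h import *
delta(.53,.178,.40,86.7)
```

```text
pos [0.179 0.303 0.009] rot [-0.001  0.011 -0.   ]
```

Call:
send_rows(
  delta_pos=[
    [0.179,0.303,0],
    [0.179,0.303,0],
    [0.179,0.303,0],
    [0.179,0.303,0],
    [0.179,0.303,0],
    [0.179,0.303,0],
  ],
  delta_rot=[
    [0,0,0],
    [0,0,0],
    [0,0,0],
    [0,0,0],
    [0,0,0],
    [0,0,0],
  ],
  jaw=-1,
)

```text
time: 14.6
tcp_pos: [0.5294, 0.1776, 0.4005]
orientation: [0.029, 1.0, -0.0, -0.0]
force: [0.2, -0.8, 0.4]
finger_gap: 0.995
grasp_force: 0.0
```

```bash
python3 pad.py padA .424 .178
python3 - <<'E'
from h import *
c=capture("top"); cv2.imwrite("pics/t4.png",cv2.resize(c["color"][130:250,190:350],(800,600),interpolation=cv2.INTER_CUBIC))
E
```

```text
z top [0.0199 0.0212 0.0222] 1799 [(np.int32(243), np.int32(55), np.int32(35), np.int32(38), np.int32(916)), (np.int32(235), np.int32(89), np.int32(34), np.int32(36), np.int32(840)), (np.int32(235), np.int32(143), np.int32(13), np.int32(7), np.int32(43))]
block [0.4227 0.1829 0.0211] -18.9 [438.6 177.4] [ 35.9 112.9] 71.1
all [0.425  0.1822 0.0137] -19.0 [432.3 179.5] [ 50.1 126.3] 71.2
[0.5296 0.1773 0.4006]
```

View pics/padA.png

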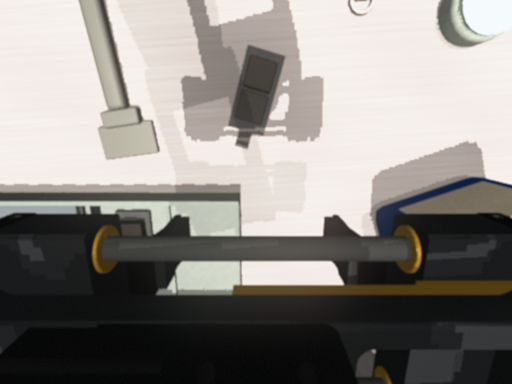

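Pad A is at (257,90) with its tab at (243,142), towards the cubby. Its origin is at (0.422, 0.183).

Run:
```python
from h import *
delta(.422,.183,.192,71.0)
```

```text
pos [ 0.18  -0.001  0.348] rot [-0.001 -0.     0.347]
```

Call:
send_rows(
  delta_pos=[
    [0.18,-0.001,0],
    [0.18,-0.001,0.05],
    [0.18,-0.001,0.15],
    [0.18,-0.001,0.2],
    [0.18,-0.001,0.24],
    [0.18,-0.001,0.28],
    [0.18,-0.001,0.32],
    [0.18,-0.001,0.347],
    [0.18,-0.001,0.347],
    [0.18,-0.001,0.347],
  ],
  delta_rot=[
    [0,0,0.347],
    [0,0,0.347],
    [0,0,0.347],
    [0,0,0.347],
    [0,0,0.347],
    [0,0,0.347],
    [0,0,0.347],
    [0,0,0.347],
    [0,0,0.347],
    [0,0,0.347],
  ],
)

```text
time: 15.95
tcp_pos: [0.422, 0.1838, 0.1936]
orientation: [0.165, 0.986, 0.0, 0.0]
force: [-0.6, 0.0, 1.1]
finger_gap: 1.0
grasp_force: 0.0
```

Call:
send_rows(
  delta_pos=[
    [0,0,0],
    [0,0,0],
    [0,0,0],
    [0,0,0],
    [0,0,0],
    [0,0,0],
    [0,0,0],
    [0,0,0],
  ],
  delta_rot=[
    [0,0,0],
    [0,0,0],
    [0,0,0],
    [0,0,0],
    [0,0,0],
    [0,0,0],
    [0,0,0],
    [0,0,0],
  ],
  jaw=1,
)

```text
time: 16.95
tcp_pos: [0.4213, 0.1838, 0.1929]
orientation: [0.164, 0.986, -0.0, -0.0]
force: [-0.3, -1.1, 1.5]
finger_gap: 0.411
grasp_force: 30.0
```

Call:
send_rows(
  delta_pos=[
    [0,0,-0.02],
    [0,0,-0.06],
    [0,0,-0.12],
    [0,0,-0.18],
    [0,0,-0.18],
  ],
  delta_rot=[
    [0,0,0],
    [0,0,0],
    [0,0,0],
    [0,0,0],
    [0,0,0],
  ],
)

```text
time: 17.58
tcp_pos: [0.4226, 0.1843, 0.3041]
orientation: [0.164, 0.986, 0.001, 0.003]
force: [1.0, -0.1, -4.4]
finger_gap: 0.405
grasp_force: 30.0
```

Run:
```python
from h import *
# bay_outer origin target: cubby (-11, 157.5)
C=np.array([.6347,-.0664]); a=np.radians(-3.3); ex=np.array([np.cos(a),np.sin(a)]); ey=np.array([-ex[1],ex[0]])
t=C-.011*ex+.1575*ey; print(t.round(4)); delta(*t,.30,86.7)
```

```text
[0.6328 0.0915]
pos [-0.382 -0.033  0.009] rot [ 0.004  0.008 -0.347]
```

Call:
send_rows(
  delta_pos=[
    [-0.05,-0.005,0],
    [-0.12,-0.01,0],
    [-0.2,-0.017,0],
    [-0.28,-0.025,0],
    [-0.34,-0.03,0],
    [-0.37,-0.033,0],
    [-0.382,-0.033,0],
    [-0.382,-0.033,0],
    [-0.382,-0.033,0],
  ],
  delta_rot=[
    [0,0,-0.05],
    [0,0,-0.12],
    [0,0,-0.2],
    [0,0,-0.27],
    [0,0,-0.347],
    [0,0,-0.347],
    [0,0,-0.347],
    [0,0,-0.347],
    [0,0,-0.347],
  ],
)

```text
time: 18.7
tcp_pos: [0.6309, 0.0913, 0.3003]
orientation: [0.029, 1.0, 0.0, -0.001]
force: [-0.7, 0.3, -3.6]
finger_gap: 0.409
grasp_force: 30.0
```

Run:
```python
from h import *
c=capture("wrist"); cv2.imwrite("pics/w5.png",c["color"])
delta(.6328,.0915,.1985,86.7)
```

```text
pos [-0.003  0.     0.17 ] rot [ 0.    -0.001  0.001]
```

View pics/w5.png

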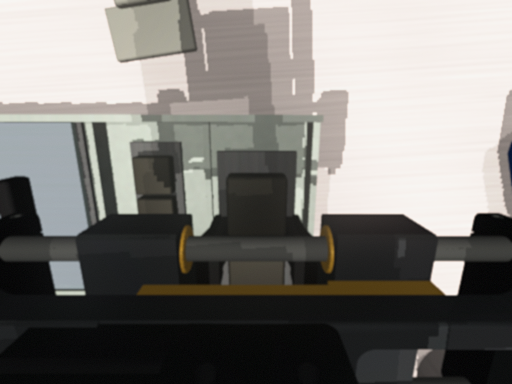

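Pad B lies straight in the inner bay at (157,180). Pad A is held over the outer bay at (258,180), between the rib at column 212 and the side wall at column 308.

Call:
send_rows(
  delta_pos=[
    [0,0,0.03],
    [0,0,0.07],
    [0,0,0.11],
    [0,0,0.14],
    [0,0,0.155],
    [0,0,0.163],
    [0,0,0.169],
    [0,0,0.171],
    [0,0,0.172],
    [0,0,0.172],
  ],
  delta_rot=[
    [0,0,0],
    [0,0,0],
    [0,0,0],
    [0,0,0],
    [0,0,0],
    [0,0,0],
    [0,0,0],
    [0,0,0],
    [0,0,0],
    [0,0,0],
  ],
)

```text
time: 20.0
tcp_pos: [0.632, 0.0908, 0.1989]
orientation: [0.029, 1.0, -0.0, 0.0]
force: [-3.3, 0.2, 4.3]
finger_gap: 0.409
grasp_force: 30.0
```

Call:
send_rows(
  delta_pos=[
    [0,0,0],
    [0,0,0],
    [0,0,0],
    [0,0,-0.01],
    [0,0,-0.05],
    [0,0,-0.12],
    [0,0,-0.2],
    [0,0,-0.28],
    [0,0,-0.34],
    [0,0,-0.34],
    [0,0,-0.34],
  ],
  delta_rot=[
    [0,0,0],
    [0,0,0],
    [0,0,0],
    [0,0,0],
    [0,0,0],
    [0,0,0],
    [0,0,0],
    [0,0,0],
    [0,0,0],
    [0,0,0],
    [0,0,0],
  ],
  jaw=-0.15,
)

```text
time: 21.38
tcp_pos: [0.6315, 0.0908, 0.401]
orientation: [0.029, 1.0, -0.0, -0.0]
force: [-0.2, -0.1, -0.1]
finger_gap: 0.574
grasp_force: 0.0
```

Run:
```python
from h import *
s=capture("side"); cv2.imwrite("pics/s6.png",cv2.resize(s["color"][130:260,210:350],(800,600)))
c=capture("wrist"); w=cloud(c); C=np.array([.6347,-.0664]); a=np.radians(-3.3); ex=np.array([np.cos(a),np.sin(a)]); ey=np.array([-ex[1],ex[0]])
for n,cc in (("wrist",c),("side",s)):
  w=cloud(cc); X=(w[...,:2]-C)@ex; Y=(w[...,:2]-C)@ey; Z=w[...,2]
  for b,y0 in (("inner",.0555),("outer",.1575)):
    m=(abs(X)<.075)&(abs(Y-y0)<.043)&(Z>.022)&(Z<.033); q=np.stack([X[m],Y[m]],1)*1000; r=cv2.minAreaRect(q.astype(np.float32))
    print(n,b,len(q),np.percentile(Z[m],[5,50,95]).round(4),np.round(r[0],1),np.round(r[1],1),round(r[2],1))
delta(.6275,-.1195,.232,86.7)
```

```text
wrist inner 1523 [0.0252 0.0271 0.0284] [ 6.5 56.8] [112.   36.8] 0.1
wrist outer 1492 [0.0254 0.0272 0.0284] [  7.1 157.7] [113.1  35.7] 0.5
side inner 168 [0.0228 0.0261 0.0307] [ 6.4 51.4] [ 39.4 113.8] 88.9
side outer 152 [0.0229 0.0264 0.0309] [ 13.8 157.2] [133.3  53. ] 14.3
pos [-0.015 -0.35   0.279] rot [-0.    -0.004 -0.   ]
```

View pics/s6.png

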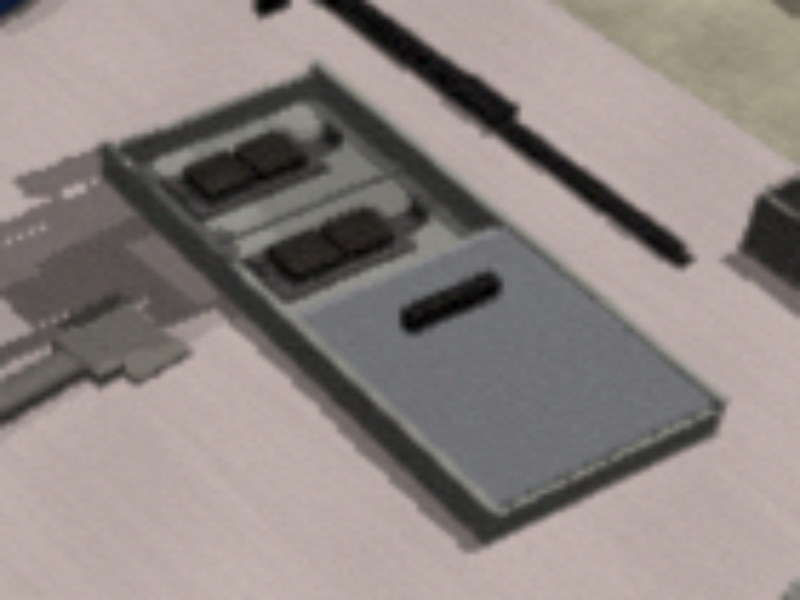

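Both pads lie flat and straight with their tabs to the back: outer at (245,165), inner at (330,240). The grip is at (450,300). Now to close the door.

Call:
send_rows(
  delta_pos=[
    [-0.008,-0.1,0],
    [-0.01,-0.2,0],
    [-0.012,-0.3,0],
    [-0.012,-0.351,0],
    [-0.012,-0.351,0.06],
    [-0.012,-0.351,0.14],
    [-0.012,-0.351,0.21],
    [-0.012,-0.351,0.26],
    [-0.012,-0.351,0.281],
    [-0.012,-0.351,0.281],
    [-0.012,-0.351,0.281],
  ],
  delta_rot=[
    [0,0,0],
    [0,0,0],
    [0,0,0],
    [0,0,0],
    [0,0,0],
    [0,0,0],
    [0,0,0],
    [0,0,0],
    [0,0,0],
    [0,0,0],
    [0,0,0],
  ],
  jaw=-1,
)

```text
time: 22.85
tcp_pos: [0.6274, -0.12, 0.2346]
orientation: [0.029, 1.0, -0.0, 0.001]
force: [0.6, 0.1, -0.1]
finger_gap: 1.004
grasp_force: 0.0
```

Call:
send_rows(
  delta_pos=[
    [0,0,0],
    [0,0,0],
    [0,0,0],
    [0,0,0],
    [0,0,0],
    [0,0,0],
    [0,0,0],
    [0,0,0],
    [0,0,0],
    [0,0,0],
    [0,0,0],
  ],
  delta_rot=[
    [0,0,0],
    [0,0,0],
    [0,0,0],
    [0,0,0],
    [0,0,0],
    [0,0,0],
    [0,0,0],
    [0,0,0],
    [0,0,0],
    [0,0,0],
    [0,0,0],
  ],
  jaw=1,
)

```text
time: 24.22
tcp_pos: [0.6268, -0.1199, 0.2331]
orientation: [0.029, 1.0, 0.0, -0.0]
force: [-0.7, 0.2, 0.2]
finger_gap: 0.155
grasp_force: 30.0
```

Call:
send_rows(
  delta_pos=[
    [0,0.03,0],
    [0,0.08,0],
    [0,0.13,0],
    [0,0.18,0],
    [0,0.23,0],
    [0,0.28,0],
    [0,0.32,0],
    [0,0.342,0],
    [0,0.35,0],
    [0,0.352,0],
    [0,0.352,0],
  ],
  delta_rot=[
    [0,0,0],
    [0,0,0],
    [0,0,0],
    [0,0,0],
    [0,0,0],
    [0,0,0],
    [0,0,0],
    [0,0,0],
    [0,0,0],
    [0,0,0],
    [0,0,0],
  ],
)

```text
time: 25.6
tcp_pos: [0.6391, 0.0908, 0.2331]
orientation: [0.029, 1.0, 0.0, 0.0]
force: [4.0, 1.6, -4.0]
finger_gap: 0.161
grasp_force: 30.0
```

Call:
send_rows(
  delta_pos=[
    [0,0.001,0],
    [0,0.002,0],
    [0,0.003,0],
    [0,0.003,0],
  ],
  delta_rot=[
    [0,0,0],
    [0,0,0],
    [0,0,0],
    [0,0,0],
  ],
)

```text
time: 26.1
tcp_pos: [0.6391, 0.0923, 0.2331]
orientation: [0.029, 1.0, -0.0, 0.0]
force: [3.8, -3.1, -3.3]
finger_gap: 0.157
grasp_force: 30.0
```

Call:
send_rows(
  delta_pos=[
    [0,0.001,0],
    [0,0.002,0],
    [0,0.002,0],
  ],
  delta_rot=[
    [0,0,0],
    [0,0,0],
    [0,0,0],
  ],
)

```text
time: 26.48
tcp_pos: [0.6392, 0.0926, 0.2331]
orientation: [0.029, 1.0, -0.001, -0.0]
force: [3.0, -7.3, -3.2]
finger_gap: 0.161
grasp_force: 30.0
```

At the stop. Release, rise, and check.

Call:
send_rows(
  delta_pos=[
    [0,0,0],
    [0,0,0],
    [0,0,0],
    [0,0,0],
    [0,0,-0.05],
    [0,0,-0.12],
    [0,0,-0.2],
    [0,0,-0.28],
    [0,0,-0.28],
    [0,0,-0.28],
  ],
  delta_rot=[
    [0,0,0],
    [0,0,0],
    [0,0,0],
    [0,0,0],
    [0,0,0],
    [0,0,0],
    [0,0,0],
    [0,0,0],
    [0,0,0],
    [0,0,0],
  ],
  jaw=-1,
)

```text
time: 27.72
tcp_pos: [0.6389, 0.0941, 0.4007]
orientation: [0.029, 1.0, 0.0, -0.0]
force: [-0.5, -0.3, 0.2]
finger_gap: 0.996
grasp_force: 0.0
```

Run:
```python
from h import *
c=capture("wrist"); w=cloud(c); g=c["color"].max(-1)
m=np.zeros(g.shape,bool); m[140:222,235:285]=1; m&=(w[...,2]>.058)&(w[...,2]<.075)
P=w[m]; C=np.array([.6347,-.0664]); a=np.radians(-3.3); ey=np.array([-np.sin(a),np.cos(a)])
print(P.mean(0).round(4),"grip y'",((P[:,:2]-C)@ey).mean().round(4))
s=capture("side"); cv2.imwrite("pics/s7.png",cv2.resize(s["color"],(800,600)))
```

```text
[0.6419 0.0925 0.0659] grip y' 0.1591
```

View pics/s7.png

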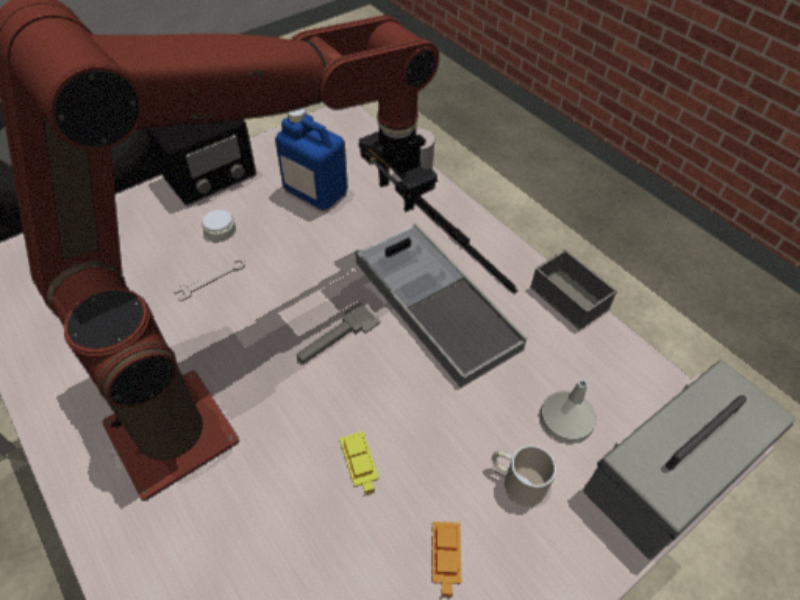

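The grip at (398,247) is in its shut position (y' measures 159 mm against 157 mm nominal). The door is closed over the pads, and the other things are where they were.

```bash
python3 -c "
from workcell import job
print(job.job_done())"
```

```text
the job is handed in; nothing more can be done
None
```

I handed the job in at about 28 s: by the last camera measurements both pads lie flat and straight, one per bay with tabs to the back, the door is shut against its stop, and nothing else was moved; no verdict came back.

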